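# Check a cupped board with a straightedge

## Robot

A 7-joint arm with a two-finger parallel gripper is mounted at the origin on the work surface. World frame = base frame: x ahead of the robot, y to its left, z up, the work surface at z = 0. Lengths are in m, angles in rad, forces in N, time in s.
With the tool pointing down it reaches from about 0.35 to 0.9 m from the base axis. Payload 8.1 kg.
Tool frame: the origin (TCP) lies on the centre line of the jaws, within the pads' length; the fingertips stand 19 mm ahead of it and the grasp point (between the pads) is the TCP (arm.tip_reach is the distance from the TCP to the fingertips, in m); z points along the fingers, y is the line along which they close (so a half turn about z gives the same grasp; the last joint's range is limited). The gripper opens to 92 mm and grips with 3 to 60 N. Pads are 19 mm wide; open, the fingers measure 130 mm over their backs; the gripper's body (75 mm by 190 mm) begins 47 mm behind the grasp point.
Start: joints at [1.061, 0.434, 0.025, 1.573, -0.012, 1.134, -0.075], TCP at [0.247, -0.574, 0.246] pointing down, gripper open.
Joint ranges: [-2.62, 2.62], [-0.44, 2.09], [-1.27, 1.32], [0.08, 2.57], [-1.32, 4.46], [0.12, 2], [-2.74, 2.74]. Speed limits (rad/s): [2.22, 2.22, 3.01, 3.01, 3.14, 3.14, 3.14].

## Interface

Orientations are given as a rotation vector (axis times angle).
In Python, from cell import arm gives the robot as it stands.
- The arm moves only by the tool arm_command, never from a script. Its argument "targets" is a list that holds one entry, the list of rows, each a list of 6 numbers: the shift along the tool's x, y, z in m, then the turn, a rotation vector about the tool's x, y, z in rad. A call has 1 to 10 rows; each row shifts and turns the commanded pose from where the row before left it, along the tool's axes as they then stand; what a row does not reach is not made up. A row lasts 1/8 s, in which the tool goes at most 62.5 mm and 10.7 degrees, less where a joint would pass 70% of its speed; a pose out of reach is approached as far as the arm can. A call with a gripper value outside its range is refused whole. "jaw" is the finger opening in m, from 0 to 0.0918, set as the call begins (left out, the last holds). The fingers move at their own pace and stop on an object; "newtons" is the grip in N (left out, the last holds). Time passes only in rows, so rows that do not move let the fingers close. It gives the time, the measured TCP pose, the force, the opening and the grip force at its end, in the units of the state.
- arm.observe(): the state, without advancing time (a new reading comes with each control period).
- arm.get_image(name): name is "side" or "top" or "wrist"; returns a dict with "pixels" (384x512x3 uint8, red, green, blue), "z_map" (384x512 float32, m along the optical axis (not along the pixel's ray), 0 where there is no reading), "fx", "fy", "cx", "cy" (pixels), "dist" ([k1, k2, p1, p2, k3] as OpenCV has them; the pictures are not rectified), "xyz" and "rotation" of the camera in the world; the wrist camera has in their place "T_tool_cam" (4x4, takes a point from camera to tool coordinates, whose origin is the TCP and whose axes are the flange's). Camera axes: x right, y down, z forward; pixel columns grow to the right and rows downward; lengths in m; the calibration is good to about 2 mm. A picture is of the moment at which its call begins: read the wrist's pose just before it.
- arm.sign_off(): hands the job in; it is judged then, once.
The state is a dict: "clock": time; "joints": joint angles; "dq": joint speeds; "joint_efforts": joint torques, N m; "position": TCP position; "ee_rot": TCP orientation; "force": force on the tool from outside, world axes, zero at the start; "ft_torque": the same for the moment, N m; "width": opening from 0.0 (shut) to 1.0 (fully open); "gripper_force": force on a finger pad.
Only numpy, scipy, OpenCV 4.12 (cv2) and the standard library are available. Lean on these libraries where they do the work, as an engineer would, in place of code of your own. Each camera call takes 0.05 s, during which the arm holds its last target. There are 200 camera calls.

## Task

Check the wide pine board for cupping: pick up the straightedge by its wooden handle, lay it gently (no dropping) across the width of that board at its middle, and let go. Then press with the fingertips on the straightedge's left end and after that on its right end (the robot's own left and right), gently but firmly enough that each end in turn rocks down onto the board. Leave the straightedge lying across the board, and do not shift the board about.

Things in the scene. Friction and masses are not known exactly. Their poses are not given: they have to be found in the camera images.
- straightedge: Loose straightedge: aluminium bar 190 long x 30 wide x 8 thick, lying flat, with an upright dark wooden handle block on its middle, 50 long (along the bar) x 14 thick, from height 8 to 55. 0.16 kg. Origin: centre of the bar's underside; x along the bar, y across, z up. Starts on the bench, pointing roughly away from the robot. (The plain wooden batten without a handle is not it.)
- wide_board: Loose pine board, the widest: 260 long x 200 wide, 0.75 kg, on the bench. Upper face crowned across the width: 32 high on a 40 wide middle strip, sloping to 27 at the long edges: a bar laid across the middle rests level, its ends rock down 4 when pressed. Origin: underside centre; x lengthwise, away from the robot; y across, to the robot's left; z up. (The 100 wide board with holes is not it.)
- end_a (a point): Spot to press near one end of the straightedge: on the bar's top face, on its centre line, 80 from the middle towards its +x end (15 from the end). May be at the left or the right, as the straightedge was laid.
- end_b (a point): The same near the other end: on the bar's top face, 80 from the middle towards its -x end.
Things that resemble listed ones, but are neither listed nor needed, are in the scene too. Of the things like the straightedge, leave any that is red or yellow; of the rest the larger one is meant.

How it is judged:
On the way, in this order (a step that is already met when the one before it is completed fails the run):
1. the straightedge lies across the middle of the wide board, let go (x of straightedge in the frame of wide_board between -0.04 and 0.04 m and y of straightedge in the frame of wide_board between -0.02 and 0.02 m and angle between the x axis of straightedge and the y axis of wide_board, either way round below 0.21 rad and angle between straightedge's own z axis and vertical below 0.14 rad and contact force between straightedge and wide_board above 0.4 N and contact force between the fingers and straightedge below 0.2 N and linear speed of straightedge below 0.03 m/s), for 0.2 s.
2. the fingers press the straightedge's left end down onto the board (contact force between the fingers and straightedge above 2 N and y of the grasp point in the frame of wide_board above 0.04 m and contact force between straightedge and wide_board above 2 N and ((y of end_a in the frame of wide_board above 0.03 m and z of end_a in the frame of wide_board below 0.0385 m) or (y of end_b in the frame of wide_board above 0.03 m and z of end_b in the frame of wide_board below 0.0385 m))), for 0.1 s.
3. the fingers press the straightedge's right end down onto the board (contact force between the fingers and straightedge above 2 N and y of the grasp point in the frame of wide_board below -0.04 m and contact force between straightedge and wide_board above 2 N and ((y of end_a in the frame of wide_board below -0.03 m and z of end_a in the frame of wide_board below 0.0385 m) or (y of end_b in the frame of wide_board below -0.03 m and z of end_b in the frame of wide_board below 0.0385 m))), for 0.1 s.
At the end, for the whole second after the job is handed in: Left end, then right end pressed down; then the straightedge rests, let go, on the wide board: its middle within 20 mm of the centre line and 40 mm of mid-length, the bar within 12 degrees of square across; the board within 40 mm of where it lay (all of step 1 and distance of wide_board from where it was at the start of the episode below 0.04 m); the robot touches nothing.
It fails at once if the straightedge is dropped from more than about 10 mm (contact force between the fingers and straightedge below 0.2 N and linear speed of straightedge above 0.45 m/s).
It fails at once if an end of the straightedge is pressed with more than 60 N (contact force between the fingers and straightedge above 60 N and (y of the grasp point in the frame of wide_board above 0.04 m or y of the grasp point in the frame of wide_board below -0.04 m) and horizontal distance between straightedge and wide_board below 0.05 m and contact force between straightedge and wide_board above 1 N and (horizontal distance between the grasp point and end_a below 0.045 m or horizontal distance between the grasp point and end_b below 0.045 m)).
It fails at once if the wide board is shifted more than 40 mm (distance of wide_board from where it was at the start of the episode above 0.04 m).
It also fails if it takes over 56 s, if anything falls off the work surface, if the arm or the gripper's body presses on something with over 40 N, if the wrist force passes 120 N, or if a joint passes its speed limit or range.

## Working session

There is one attempt and no reset: what is moved stays moved. The work goes in short steps, Python scripts to look and compute and a tool call to move; the robot and the scene stay as the last step left them, time stands still between calls to the robot, and variables do not carry over. Pictures are saved under pics/ and viewed, at most 10 in all, crops included, and the job is handed in when it is done.

Besides the shell and the picture viewer there is one more tool, called after "Emit:" as name(argument=value, ...) on one line, values as JSON. arm_command: Moves the arm, as the interface text tells. Its arguments: {"type":"object","properties":{"targets":{"type":"array","items":{"type":"array","items":{"type":"array","items":{"type":"number"}}}},"jaw":{"type":"number"},"newtons":{"type":"number"}},"required":["targets"]}

```bash
mkdir -p pics; ls
python3 - <<'E'
from cell import arm
import cv2,numpy as np
s=arm.observe(); print({k:np.round(v,3).tolist() for k,v in s.items()})
a=arm.get_image("top"); b=arm.get_image("side")
for n,i in (("top",a),("side",b)):
    np.savez("pics/"+n+"0.npz",**i); cv2.imwrite(f"pics/{n}0.png",i["pixels"][:,:,::-1]); print(n,i["xyz"],i["fx"])
E
```

```text
pics
{'clock': 0.0, 'joints': [1.061, 0.435, 0.025, 1.574, -0.012, 1.134, -0.075], 'dq': [-0.001, 0.001, 0.0, 0.001, 0.001, -0.0, -0.0], 'joint_efforts': [-0.0, -66.786, 0.985, -31.447, -0.061, 0.043, 0.0], 'position': [0.247, -0.574, 0.245], 'ee_rot': [-3.075, -0.634, 0.001], 'force': [0.892, 0.131, -0.531], 'ft_torque': [0.008, -0.046, 0.01], 'gripper_force': 0.0, 'width': 0.995}
top [ 0.26982466 -0.00841583  1.12987632] 373.83233102824113
side [0.11037652 0.73593957 0.91943464] 388.84224783569226
```

View pics/top0.png

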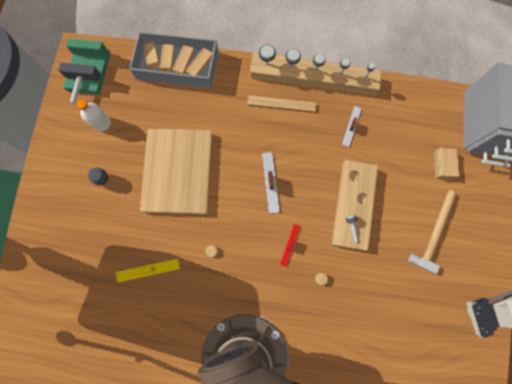

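View pics/side0.png

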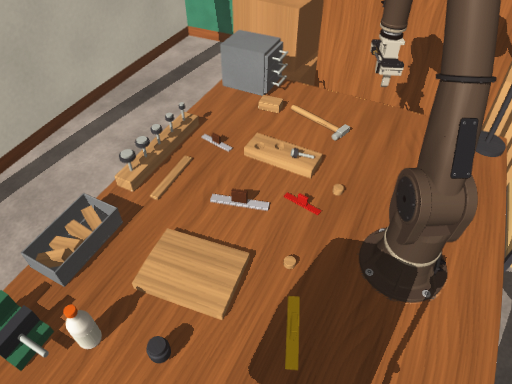

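The top view shows the wide board at about (177,171). The larger straightedge is at (271,182), its dark handle at (271,183). The smaller one at (352,127) and the red one at (290,245) are decoys.

```bash
cat > h.py <<'E'
import cv2,numpy as np
from scipy.spatial.transform import Rotation as R
def cloud(i,T=None):
    z=i["z_map"]; h,w=z.shape
    K=np.array([[i["fx"],0,i["cx"]],[0,i["fy"],i["cy"]],[0,0,1.]])
    u,v=np.meshgrid(np.arange(w,dtype=float),np.arange(h,dtype=float))
    p=cv2.undistortPoints(np.stack([u,v],-1).reshape(-1,1,2),K,np.array(i["dist"],float)).reshape(h,w,2)
    P=np.dstack([p[...,0]*z,p[...,1]*z,z])
    if T is not None: return P@T[:3,:3].T+T[:3,3]
    r=np.array(i["rotation"]); r=r if r.shape==(3,3) else R.from_rotvec(r).as_matrix()
    return P@r.T+np.array(i["xyz"])
def rect(P,m):
    q=P[m][:,:2].astype(np.float32); (c,s,a)=cv2.minAreaRect(q*1000); return np.round(c,1),np.round(s,1),round(a,2),np.round(np.median(P[m],0),4),m.sum()
def comp(m,seed):
    n,l=cv2.connectedComponents(m.astype(np.uint8)); return l==l[seed[1],seed[0]]
E
python3 - <<'E'
from h import *
for n,seeds in (("top",[(177,171),(272,200)]),("side",[(195,270),(222,202)])):
    i=dict(np.load(f"pics/{n}0.npz")); P=cloud(i)
    Z=P[...,2]; print(n,"table z",np.median(Z[200:300,200:240]), "rot",i["rotation"].shape)
    b=comp((Z>.02)&(Z<.045)&(i["z_map"]>0),seeds[0]); print("board",rect(P,b))
    g=i["pixels"].astype(int); sat=g.max(-1)-g.min(-1)
    s=comp((sat<40)&(g.max(-1)>110),seeds[1]); print("bar",rect(P,s),np.percentile(Z[s],[5,50,95]))
    c=P[s][:,:2].mean(0); h=(Z>.035)&(np.hypot(P[...,0]-c[0],P[...,1]-c[1])<.06); print("handle",rect(P,h))
    hh=(Z>.004)&(np.hypot(P[...,0]-c[0],P[...,1]-c[1])<.11); print("all",rect(P,hh&(Z<.02)))
E
```

```text
top table z -0.0007658771216276783 rot (3,)
board (array([517.9, 286.1]), array([262.4, 201.7]), 6.25, array([0.5142, 0.2835, 0.0291]), np.int64(5350))
bar (array([448.6, -15.1]), array([353.4,  55.6]), 6.8, array([ 0.5167, -0.0069,  0.0066]), np.int64(618)) [-0.00154087  0.0065597   0.0349722 ]
handle (array([524.1,  -6.6]), array([50.9, 14. ]), 14.06, array([ 0.5216, -0.0068,  0.0536]), np.int64(88))
all (array([524.8,   1.4]), array([197.5, 194.8]), 18.67, array([ 0.5159, -0.0063,  0.0068]), np.int64(504))
side table z 0.027236904457809685 rot (3,)
board (array([516.5, 286.2]), array([261.9, 203.7]), 6.21, array([0.5075, 0.2981, 0.0305]), np.int64(6147))
bar (array([292.7, 321.4]), array([182.1, 887.3]), 35.34, array([0.5165, 0.0006, 0.0087]), np.int64(397)) [0.00276803 0.00867602 0.01175455]
handle (array([523.7,  -5.9]), array([49.6, 18.8]), 16.1, array([ 0.5222, -0.0018,  0.052 ]), np.int64(120))
all (array([518.5,  -5.4]), array([204.7, 204.1]), 13.01, array([0.5142, 0.0006, 0.0083]), np.int64(524))
```

Run:
```python
from h import *
def pca(P,m,med=None):
    q=P[m][:,:2]; c=q.mean(0); w,v=np.linalg.eigh(np.cov((q-c).T)); d=v[:,1]*np.sign(v[0,1]); e=(q-c)@np.c_[d,[-d[1],d[0]]]
    return np.round(c,4),"yaw deg",round(np.degrees(np.arctan2(d[1],d[0])),2),np.round(np.ptp(e,axis=0),4),np.round(c+d*(e[:,0].max()+e[:,0].min())/2+np.array([-d[1],d[0]])*(e[:,1].max()+e[:,1].min())/2,4)
for n,sb in (("top",(177,171)),("side",(195,270))):
    i=dict(np.load(f"pics/{n}0.npz")); P=cloud(i);Z=P[...,2]
    print(n,"board",pca(P,comp((Z>.02)&(Z<.045),sb)), cv2.boxPoints(cv2.minAreaRect((P[comp((Z>.02)&(Z<.045),sb)][:,:2]*1000).astype(np.float32))).round().tolist())
    near=np.hypot(P[...,0]-.524,P[...,1]+.006)
    print("handle",pca(P,(Z>.035)&(near<.06)))
    g=i["pixels"].astype(int); sat=g.max(-1)-g.min(-1)
    m=(near<.11)&(sat<45)&(g.max(-1)>110)&(abs(P[...,1]+.006)<.04)&(Z>.003)&(Z<.02); print("bar",pca(P,m))
from cell import arm
s=arm.observe(); print(R.from_rotvec(s["ee_rot"]).as_matrix().round(3).tolist())
```

```text
top board (array([0.5156, 0.284 ]), 'yaw deg', np.float64(7.93), array([0.2666, 0.2084]), array([0.5179, 0.2863])) [[377.0, 372.0], [398.0, 172.0], [659.0, 200.0], [637.0, 401.0]]
handle (array([ 0.5221, -0.0068]), 'yaw deg', np.float64(15.23), array([0.051 , 0.0144]), array([ 0.5241, -0.0066]))
bar (array([ 0.5215, -0.0068]), 'yaw deg', np.float64(14.29), array([0.1906, 0.034 ]), array([ 0.5244, -0.0071]))
side board (array([0.5096, 0.2943]), 'yaw deg', np.float64(6.78), array([0.2628, 0.2056]), array([0.5163, 0.2859])) [[375.0, 373.0], [397.0, 171.0], [658.0, 199.0], [636.0, 402.0]]
handle (array([ 0.5223, -0.0022]), 'yaw deg', np.float64(14.4), array([0.0498, 0.0193]), array([ 0.5235, -0.0061]))
bar (array([ 0.5206, -0.0023]), 'yaw deg', np.float64(14.51), array([0.1888, 0.0364]), array([ 0.5232, -0.0054]))
[[0.918, 0.396, -0.001], [0.396, -0.918, 0.001], [-0.0, -0.001, -1.0]]
```

Emit:
arm_command(targets=[[[0.03,-0.026,0,0,0,0],[0.03,-0.026,0,0,0,0],[0.03,-0.026,0,0,0,0],[0.03,-0.026,0,0,0,0],[0.03,-0.026,0,0,0,0],[0.03,-0.026,0,0,0,0],[0.03,-0.026,0,0,0,0],[0.03,-0.026,0,0,0,0],[0.03,-0.026,0,0,0,0],[0.03,-0.026,0,0,0,0]]], jaw=0.06)

```text
clock: 1.35
position: [0.4202, -0.2153, 0.2456]
ee_rot: [-3.077, -0.634, 0.001]
force: [0.3, 0.4, -0.1]
width: 0.654
gripper_force: 0.0
```

Emit:
arm_command(targets=[[[0.03,-0.025,0,0,0,0],[0.03,-0.025,0,0,0,0],[0.03,-0.025,0,0,0,0],[0.03,-0.025,0,0,0,0],[0.03,-0.025,0,0,0,0],[0.028,-0.025,0,0,0,0],[0,0,0,0,0,0.08],[0,0,0,0,0,0.074],[0,0,0,0,0,0]]])

```text
clock: 2.48
position: [0.5239, -0.0083, 0.2454]
ee_rot: [3.116, 0.397, -0.001]
force: [-0.5, -0.4, 0.2]
width: 0.655
gripper_force: 0.0
```

```bash
cat >> h.py <<'E'
def wrist(arm):
    s=arm.observe(); i=arm.get_image("wrist"); T=np.eye(4); T[:3,:3]=R.from_rotvec(s["ee_rot"]).as_matrix(); T[:3,3]=s["position"]
    return s,i,cloud(i,T@np.array(i["T_tool_cam"])),T
E
python3 - <<'E'
from h import *
from cell import arm
s,i,P,T=wrist(arm); cv2.imwrite("pics/w1.png",i["pixels"][:,:,::-1]); print(s["position"],T[:3,:3].round(3).tolist())
Z=P[...,2]; near=np.hypot(P[...,0]-.524,P[...,1]+.006)
m=(Z>.04)&(Z<.07)&(near<.06); print(rect(P,m), cv2.boxPoints(cv2.minAreaRect((P[m][:,:2]*1000).astype(np.float32))).round(1).tolist())
E
```

```text
[ 0.52386202 -0.00830025  0.24540278] [[0.968, 0.251, -0.001], [0.251, -0.968, -0.0], [-0.001, -0.0, -1.0]]
(array([522.4,  -3.7]), array([49.8, 13.7]), 14.51, array([ 0.524 , -0.0038,  0.0554]), np.int64(522)) [[496.6000061035156, -3.299999952316284], [500.0, -16.600000381469727], [548.2000122070312, -4.099999904632568], [544.7999877929688, 9.199999809265137]]
```

View pics/w1.png

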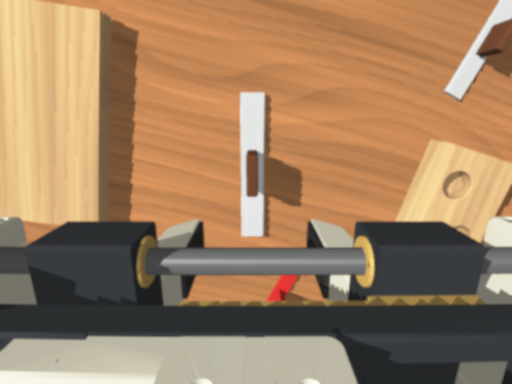

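The wrist view shows the handle at (253,173), straight in line with the jaws. I'll go down to it.

Emit:
arm_command(targets=[[[0,-0.003,0.03,0,0,0],[0,0,0.04,0,0,0],[0,0,0.04,0,0,0],[0,0,0.04,0,0,0],[0,0,0.03,0,0,0],[0,0,0.02,0,0,0],[0,0,0.007,0,0,0],[0,0,0,0,0,0]]])

```text
clock: 3.52
position: [0.5233, -0.0055, 0.0387]
ee_rot: [-3.116, -0.397, 0.001]
force: [-0.2, 1.3, 0.2]
width: 0.652
gripper_force: 0.0
```

Emit:
arm_command(targets=[[[0,0,0,0,0,0],[0,0,0,0,0,0],[0,0,0,0,0,0],[0,0,0,0,0,0],[0,0,0,0,0,0],[0,0,0,0,0,0]]], jaw=0.0, newtons=25)

```text
clock: 4.28
position: [0.5233, -0.0054, 0.0388]
ee_rot: [3.117, 0.396, 0.0]
force: [-0.7, 0.6, 1.1]
width: 0.15
gripper_force: 25.0
```

Emit:
arm_command(targets=[[[0,0,-0.01,0,0,0],[0,0,-0.02,0,0,0],[0,0,-0.03,0,0,0],[0,0,-0.03,0,0,0],[0,0,-0.02,0,0,0],[0,0,-0.01,0,0,0],[0,0,0,0,0,0]]])

```text
clock: 5.15
position: [0.5235, -0.0055, 0.1592]
ee_rot: [3.116, 0.396, 0.001]
force: [-0.5, 0.3, -1.7]
width: 0.15
gripper_force: 25.0
```

Emit:
arm_command(targets=[[[0,0,0,0,0,-0.08],[0,0,0,0,0,-0.16],[0,0,0,0,0,-0.16],[0,0,0,0,0,-0.16],[0,0,0,0,0,-0.16],[0,0,0,0,0,-0.16],[0,0,0,0,0,-0.16],[0,0,0,0,0,-0.16],[0,0,0,0,0,-0.146],[0,0,0,0,0,-0.08]]])

```text
clock: 6.4
position: [0.5226, -0.0056, 0.1575]
ee_rot: [-2.093, -2.341, 0.002]
force: [0.2, 0.8, -1.3]
width: 0.149
gripper_force: 25.0
```

Run:
```python
from h import *
from cell import arm
i=arm.get_image("side"); s=arm.observe(); print(s["position"],R.from_rotvec(s["ee_rot"]).as_matrix().round(3).tolist(),s["joints"],s["width"])
cv2.imwrite("pics/s2.png",i["pixels"][:,:,::-1])
```

```text
[ 0.52259896 -0.0056763   0.15750824] [[-0.114, 0.993, -0.002], [0.993, 0.114, 0.0], [0.0, -0.002, -1.0]] [ 0.36451694  0.44022137 -0.60664511  1.89000914  0.31237557  0.90867605
 -0.27807493] 0.15170366066873814
```

View pics/s2.png

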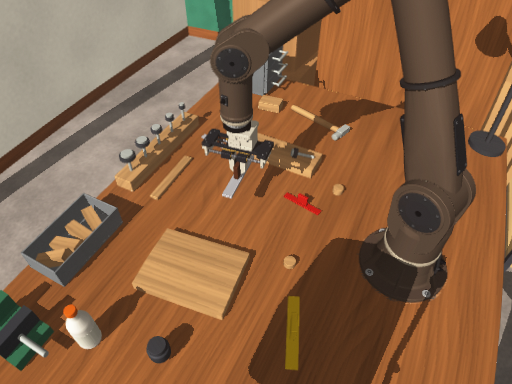

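Emit:
arm_command(targets=[[[0.015,0.002,0,0,0,0],[0.03,0.003,0,0,0,0],[0.04,0.004,0,0,0,0],[0.04,0.004,0,0,0,0],[0.04,0.004,0,0,0,0],[0.04,0.004,0,0,0,0],[0.04,0.003,0,0,0,0],[0.03,0.003,0,0,0,0],[0.015,0.001,0,0,0,0],[0,0,0,0,0,0]]])

```text
clock: 7.7
position: [0.5192, 0.287, 0.1584]
ee_rot: [-2.097, -2.339, 0.001]
force: [-0.2, 0.0, -2.1]
width: 0.149
gripper_force: 25.0
```

Emit:
arm_command(targets=[[[0,0,0.01,0,0,0],[0,0,0.02,0,0,0],[0,0,0.02,0,0,0],[0,0,0.01,0,0,0],[0,0,0,0,0,0]]])

```text
clock: 8.32
position: [0.5198, 0.2847, 0.0979]
ee_rot: [-2.1, -2.337, 0.003]
force: [0.4, -0.2, -1.4]
width: 0.149
gripper_force: 25.0
```

Run:
```python
from h import *
from cell import arm
s,i,P,T=wrist(arm); print(s["position"],T[:3,:3].round(4).tolist())
cv2.imwrite("pics/w3.png",i["pixels"][:,:,::-1])
j=arm.get_image("top");Q=cloud(j);m=comp((Q[...,2]>.02)&(Q[...,2]<.04),(155,200)); print(rect(Q,m))
g=j["pixels"].astype(int);cv2.imwrite("pics/t3.png",cv2.resize(j["pixels"][100:240,100:260,::-1],None,fx=4,fy=4))
m=(Q[...,2]>.055)&(Q[...,2]<.085)&(abs(Q[...,0]-.517)<.05)&(abs(Q[...,1]-.286)<.12); print(rect(Q,m))
```

```text
[0.51982872 0.28467226 0.09792756] [[-0.1066, 0.9943, -0.0012], [0.9943, 0.1066, -0.0011], [-0.001, -0.0013, -1.0]]
(array([446.2, 333.1]), array([125. ,  92.9]), 5.53, array([0.4189, 0.3392, 0.0283]), np.int64(679))
(array([501.2, 374.2]), array([10.1,  4.5]), 30.18, array([0.5003, 0.3748, 0.0664]), np.int64(7))
```

View pics/w3.png

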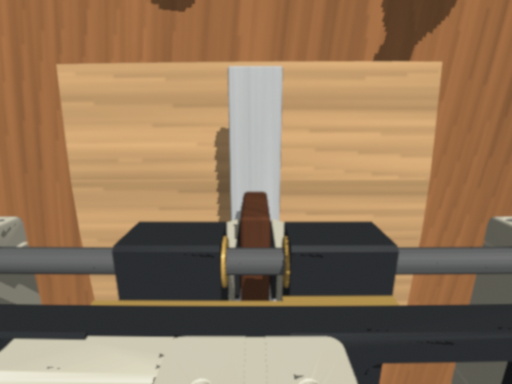

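Wrist view: the bar (230–282, rows 66–220) runs square across the board, whose left edge is at row 63. I'll measure its tilt and centring before lowering.

Run:
```python
from h import *
from cell import arm
s,i,P,T=wrist(arm)
b=P[75:185,236:276].reshape(-1,3); t=(b-T[:3,3])@T[:3,:3]
print("bar in tool: z vs x", np.polyfit(t[:,0],t[:,2],1),"range",t.min(0),t.max(0))
m=comp((P[...,2]>.02)&(P[...,2]<.045),(120,150))|comp((P[...,2]>.02)&(P[...,2]<.045),(380,150))
q=P[m]; t=(q-T[:3,3])@T[:3,:3]
m2=(P[...,2]>.058)&(P[...,2]<.075);m2[190:]=0; tb=(P[m2]-T[:3,3])@T[:3,:3]; print("bar ext",tb.min(0),tb.max(0),rect(P,m2))
print("board tool x max",np.percentile(t[:,0],[99,99.9]),"y",np.percentile(t[:,1],[.1,99.9]),"z med",np.median(q[:,2]),rect(P,m)[2])
```

```text
bar in tool: z vs x [-0.02341205  0.03083142] range [ 0.02854407 -0.01188588 -0.13961582] [0.09006201 0.01152916 0.03253171]
bar ext [ 0.02541173 -0.01586207  0.02783336] [0.09484724 0.01426867 0.03264342] (array([513.1, 345.4]), array([30. , 69.5]), 5.87, array([0.513 , 0.3478, 0.0689]), np.int64(6399))
board tool x max [0.10142647 0.10252547] y [-0.13531436  0.12461704] z med 0.030929230825888804 6.35
```

Emit:
arm_command(targets=[[[0.001,-0.003,0.008,0,0,0],[0,0,0.009,0,0,0],[0,0,0.006,0,0,0],[0,0,0.002,0,0,0],[0,0,0,0,0,0],[0,0,0,0,0,0]]])

```text
clock: 9.22
position: [0.517, 0.2867, 0.0739]
ee_rot: [2.098, 2.338, 0.001]
force: [-0.1, -0.3, -0.4]
width: 0.156
gripper_force: 25.0
```

Emit:
arm_command(targets=[[[0,0,0.001,0,0,0],[0,0,0.001,0,0,0],[0,0,0,0,0,0]]])

```text
clock: 9.6
position: [0.5168, 0.2865, 0.0716]
ee_rot: [2.098, 2.338, -0.0]
force: [-0.8, -0.2, -1.4]
width: 0.15
gripper_force: 25.0
```

Emit:
arm_command(targets=[[[0,0,0.001,0,0,0],[0,0,0,0,0,0]]])

```text
clock: 9.85
position: [0.5169, 0.2866, 0.0708]
ee_rot: [2.098, 2.338, 0.0]
force: [-0.7, 0.3, 0.1]
width: 0.151
gripper_force: 25.0
```

Emit:
arm_command(targets=[[[0,0,0.001,0,0,0],[0,0,0,0,0,0]]])

```text
clock: 10.1
position: [0.5169, 0.2866, 0.0708]
ee_rot: [2.098, 2.337, 0.0]
force: [-3.3, -2.5, 12.6]
width: 0.153
gripper_force: 25.0
```

It's in contact at 12.6 N. I'll relieve that and open the jaws.

Emit:
arm_command(targets=[[[0,0,-0.001,0,0,0],[0,0,0,0,0,0]]])

```text
clock: 10.35
position: [0.5169, 0.2866, 0.0708]
ee_rot: [2.098, 2.338, 0.0]
force: [-1.1, -1.0, 3.0]
width: 0.153
gripper_force: 25.0
```

Emit:
arm_command(targets=[[[0,0,0,0,0,0],[0,0,0,0,0,0],[0,0,0,0,0,0],[0,0,0,0,0,0],[0,0,0,0,0,0],[0,0,0,0,0,0]]], jaw=0.05)

```text
clock: 11.1
position: [0.5168, 0.2866, 0.0707]
ee_rot: [2.098, 2.338, 0.0]
force: [-0.2, 0.3, 0.2]
width: 0.549
gripper_force: 0.0
```

Emit:
arm_command(targets=[[[0,0,-0.02,0,0,0],[0,0,-0.04,0,0,0],[0,0,-0.04,0,0,0],[0,0,-0.02,0,0,0],[0,0,0,0,0,0],[0,0,0,0,0,0],[0,0,0,0,0,0]]])

```text
clock: 11.98
position: [0.5164, 0.2861, 0.1898]
ee_rot: [-2.098, -2.338, 0.003]
force: [0.8, -0.8, 0.4]
width: 0.544
gripper_force: 0.0
```

```bash
cat > chk.py <<'E'
from h import *
from cell import arm
s,i,P,T=wrist(arm); cv2.imwrite("pics/w_last.png",i["pixels"][:,:,::-1])
print(s["position"],T[:3,:3].round(3).tolist(),s["force"].round(1) if hasattr(s["force"],"round") else s["force"])
def L(p): return (p-T[:3,3])@T[:3,:3]
g=i["pixels"].astype(int); sat=g.max(-1)-g.min(-1); Z=P[...,2]
m=(Z>.03)&(Z<.05)&(sat<45)&(g.max(-1)>110); m=cv2.morphologyEx(m.astype(np.uint8),cv2.MORPH_OPEN,np.ones((3,3)))>0
n,l,st,_=cv2.connectedComponentsWithStats(m.astype(np.uint8)); k=1+st[1:,4].argmax(); m=l==k
print("bar",rect(P,m),L(P[m]).min(0).round(4),L(P[m]).max(0).round(4),st[k])
h=(Z>.07)&(Z<.095)&(np.hypot(P[...,0]-.517,P[...,1]-.286)<.06); 
if h.sum(): print("handle",rect(P,h))
b=(Z>.02)&(Z<.045); print("board",rect(P,comp(b,(120,60))))
E
python3 chk.py
```

```text
[0.51635395 0.28611522 0.18977127] [[-0.108, 0.994, -0.002], [0.994, 0.108, -0.001], [-0.001, -0.002, -1.0]] [ 0.8 -0.8  0.4]
bar (array([514.4, 298.1]), array([ 32.6, 165. ]), 5.97, array([0.5125, 0.3231, 0.0405]), np.int64(3861)) [-0.0703 -0.0169  0.1405] [0.0948 0.016  0.1596] [ 239   86   33  162 3861]
handle (array([516. , 287.2]), array([13.3, 49. ]), 6.14, array([0.5157, 0.2891, 0.0874]), np.int64(922))
board (array([513.5, 235.5]), array([604.4, 487.8]), 3.74, array([0.5106, 0.3155, 0.0022]), np.int64(159534))
```

View pics/w_last.png

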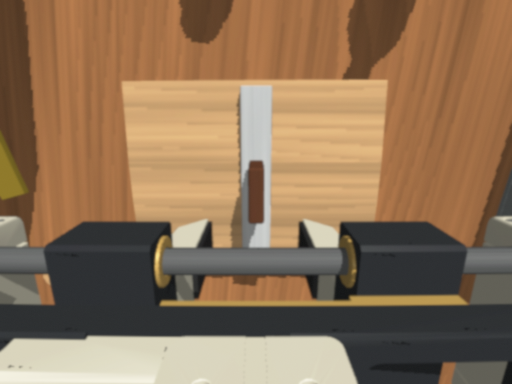

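The straightedge lies square and level on the board: bar at (240–271, rows 86–247), handle at (256,190), centre within about 2 mm. Next I close the fingers and press the left end (+tool x).

Emit:
arm_command(targets=[[[0.02,0,0,0,0,0],[0.04,0,0,0,0,0],[0.02,0,0,0,0,0],[0,0,0.03,0,0,0],[0,0,0.04,0,0,0],[0,0,0.03,0,0,0],[0,0,0.015,0,0,0],[0,0,0.005,0,0,0],[0,0,0,0,0,0],[0,0,0,0,0,0]]], jaw=0.0, newtons=10)

```text
clock: 13.28
position: [0.5088, 0.3666, 0.0719]
ee_rot: [2.098, 2.338, 0.003]
force: [0.5, 0.0, 0.8]
width: 0.008
gripper_force: 0.0
```

Emit:
arm_command(targets=[[[0,0,0.004,0,0,0],[0,0,0.003,0,0,0],[0,0,0,0,0,0],[0,0,0,0,0,0]]])

```text
clock: 13.78
position: [0.5082, 0.3661, 0.0637]
ee_rot: [-2.098, -2.338, 0.0]
force: [0.0, -0.3, 0.7]
width: 0.006
gripper_force: 0.0
```

Tips are about 4 mm above the bar.

Emit:
arm_command(targets=[[[0,0,0.002,0,0,0],[0,0,0.002,0,0,0],[0,0,0.002,0,0,0],[0,0,0,0,0,0]]])

```text
clock: 14.28
position: [0.5082, 0.3661, 0.0576]
ee_rot: [-2.098, -2.338, 0.0]
force: [-0.1, -0.5, 0.5]
width: 0.008
gripper_force: 0.3
```

Emit:
arm_command(targets=[[[0,0,0.001,0,0,0],[0,0,0,0,0,0]]])

```text
clock: 14.52
position: [0.5082, 0.3661, 0.0567]
ee_rot: [-2.098, -2.338, -0.0]
force: [-0.6, 0.4, 0.0]
width: 0.007
gripper_force: 0.3
```

Emit:
arm_command(targets=[[[0,0,0.001,0,0,0],[0,0,0,0,0,0]]])

```text
clock: 14.78
position: [0.5083, 0.3662, 0.0561]
ee_rot: [2.098, 2.338, 0.001]
force: [-1.4, 0.5, 4.0]
width: 0.006
gripper_force: 2.3
```

Emit:
arm_command(targets=[[[0,0,0.001,0,0,0],[0,0,0,0,0,0]]])

```text
clock: 15.02
position: [0.5083, 0.3662, 0.0559]
ee_rot: [2.098, 2.338, 0.001]
force: [-2.7, -3.5, 12.5]
width: 0.006
gripper_force: 6.4
```

The left end is down: tips at 0.0369, force 12.5 N. I'll hold briefly, then lift and cross to the right end.

Emit:
arm_command(targets=[[[0,0,0,0,0,0],[0,0,0,0,0,0],[0,0,-0.003,0,0,0],[0,0,-0.005,0,0,0],[0,0,-0.02,0,0,0],[0,0,-0.03,0,0,0],[0,0,-0.02,0,0,0],[0,0,0,0,0,0]]])

```text
clock: 16.02
position: [0.509, 0.3669, 0.135]
ee_rot: [2.098, 2.337, 0.006]
force: [-0.5, -0.3, -0.1]
width: 0.004
gripper_force: 0.0
```

Emit:
arm_command(targets=[[[-0.02,0,0,0,0,0],[-0.04,0,0,0,0,0],[-0.04,0,0,0,0,0],[-0.04,0,0,0,0,0],[-0.02,0,0,0,0,0],[0,0,0,0,0,0],[0,0,0,0,0,0]]])

```text
clock: 16.9
position: [0.5251, 0.2085, 0.1327]
ee_rot: [-2.096, -2.339, -0.001]
force: [0.7, 0.1, -0.1]
width: 0.005
gripper_force: 0.0
```

Run:
```python
from h import *
from cell import arm
s,i,P,T=wrist(arm); print(s["position"],T[:3,0].round(3))
cv2.imwrite("pics/w4.png",i["pixels"][:,:,::-1])
Z=P[...,2];h=(Z>.07)&(Z<.095)&(np.hypot(P[...,0]-.517,P[...,1]-.286)<.06)
if h.sum(): print("handle",rect(P,h))
```

```text
[0.52512312 0.20849713 0.13274132] [-0.109  0.994  0.001]
handle (array([515.9, 286.6]), array([13.9, 49.2]), 6.66, array([0.5162, 0.2869, 0.0875]), np.int64(1891))
```

View pics/w4.png

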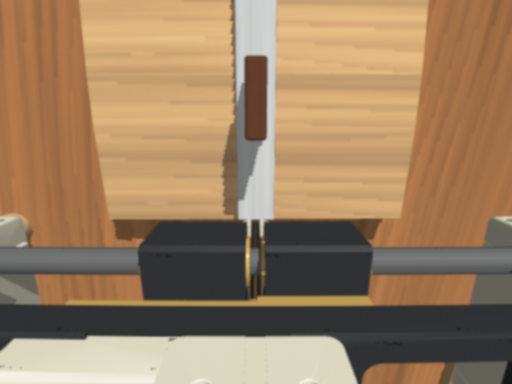

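The handle is at (256,97) and the bar hasn't shifted; the fingers are over the right end, 79 mm from the middle. Going down.

Emit:
arm_command(targets=[[[0,0,0.02,0,0,0],[0,0,0.03,0,0,0],[0,0,0.012,0,0,0],[0,0,0.005,0,0,0],[0,0,0,0,0,0],[0,0,0,0,0,0]]])

```text
clock: 17.7
position: [0.526, 0.2074, 0.0666]
ee_rot: [2.098, 2.338, 0.002]
force: [-0.2, -0.5, 0.7]
width: -0.001
gripper_force: 0.0
```

Emit:
arm_command(targets=[[[0,0,0.002,0,0,0],[0,0,0.002,0,0,0],[0,0,0.002,0,0,0],[0,0,0,0,0,0]]])

```text
clock: 18.2
position: [0.5253, 0.2069, 0.0595]
ee_rot: [-2.098, -2.338, 0.001]
force: [-0.2, 0.7, 0.6]
width: 0.002
gripper_force: 0.0
```

Emit:
arm_command(targets=[[[0,0,0.0015,0,0,0],[0,0,0.0015,0,0,0],[0,0,0,0,0,0]]])

```text
clock: 18.58
position: [0.5255, 0.2069, 0.0566]
ee_rot: [2.098, 2.338, -0.0]
force: [-0.6, -0.1, -0.2]
width: 0.007
gripper_force: 0.3
```

Emit:
arm_command(targets=[[[0,0,0.001,0,0,0],[0,0,0,0,0,0]]])

```text
clock: 18.82
position: [0.5256, 0.207, 0.056]
ee_rot: [2.098, 2.338, 0.0]
force: [-0.2, -1.2, 3.7]
width: 0.008
gripper_force: 2.0
```

Emit:
arm_command(targets=[[[0,0,0.001,0,0,0],[0,0,0,0,0,0],[0,0,0,0,0,0],[0,0,0,0,0,0]]])

```text
clock: 19.32
position: [0.5256, 0.207, 0.0557]
ee_rot: [2.098, 2.337, 0.0]
force: [-3.9, -3.6, 13.7]
width: 0.007
gripper_force: 7.2
```

Emit:
arm_command(targets=[[[0,0,-0.003,0,0,0],[0,0,-0.005,0,0,0],[0,0,-0.02,0,0,0],[0,0,-0.04,0,0,0],[0,0,-0.05,0,0,0],[0,0,-0.03,0,0,0],[0,0,0,0,0,0],[0,0,0,0,0,0]]])

```text
clock: 20.32
position: [0.5251, 0.2066, 0.202]
ee_rot: [-2.098, -2.338, 0.002]
force: [-0.0, 0.2, 0.4]
width: 0.004
gripper_force: 0.0
```

Run:
```python
from h import *
from cell import arm
s,i,P,T=wrist(arm); print(s["position"],s["clock"])
Z=P[...,2];h=(Z>.07)&(Z<.095)&(np.hypot(P[...,0]-.517,P[...,1]-.286)<.06)
print("handle",rect(P,h))
j=arm.get_image("side");Q=cloud(j);b=comp((Q[...,2]>.02)&(Q[...,2]<.1)&(abs(Q[...,0]-.517)<.2)&(abs(Q[...,1]-.3)<.15),(195,285)); print("board",rect(Q,b))
cv2.imwrite("pics/s5.png",j["pixels"][:,:,::-1])
```

```text
[0.52509969 0.20658762 0.20197659] 20.325
handle (array([516. , 286.5]), array([13.7, 49.2]), 5.72, array([0.5158, 0.2869, 0.0874]), np.int64(1038))
board (array([516.7, 286.3]), array([262.5, 203.9]), 6.07, array([0.5052, 0.2997, 0.0308]), np.int64(6155))
```

View pics/s5.png

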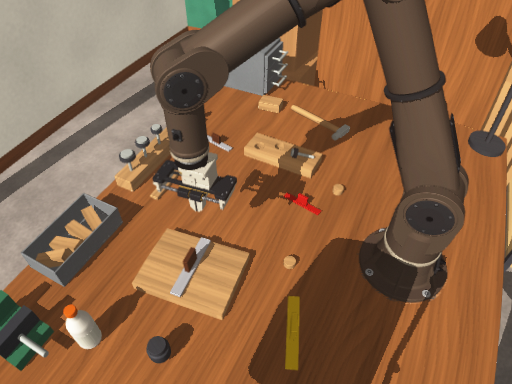

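The straightedge lies level across the board (bar centre near (190,266)). The board hasn't moved and the arm is clear.

```bash
python3 -c "
from cell import arm
print(arm.sign_off())"
```

```text
the job is handed in; nothing more can be done
None
```

The straightedge was laid across the middle of the wide board and let go, its left and then right end were pressed down (about 13 N each), it was left lying there with the board unmoved and the arm clear, and the job is handed in; no verdict was returned.

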